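# Clamp a cheese board in the gluing jig with a pump clamp

## Robot

A 6-joint arm with a two-finger parallel gripper is mounted at the origin on the work surface. World frame = base frame: x ahead of the robot, y to its left, z up, the work surface at z = 0. Lengths are in m, angles in degrees, forces in N, time in s.
With the tool pointing down it reaches from about 0.375 to 0.825 m from the base axis. Payload 5.5 kg.
Tool frame: the origin (TCP) lies at the very end of the fingers, on their centre line; the grasp point (between the pads) lies 19 mm behind it; z points along the fingers, y is the line along which they close (so a half turn about z gives the same grasp; the last joint's range is limited). The gripper opens to 85 mm and grips with 20 to 120 N. Pads are 22 mm wide; open, the fingers measure 114 mm over their backs; the gripper's body (76 mm by 85 mm) begins 54 mm behind the grasp point. The pads swing forward as they close: fully open they stand 13 mm farther back than shut.
Start: joints at [75.229, 17.962, -2.699, 69.339, 0, 90], TCP at [0.153, 0.58, 0.203] pointing down, gripper open.
Joint ranges: [-152.73, 152.73], [-39.44, 99.34], [-58.76, 71.6], [-118.89, 123.64], [-81.53, 83.1], [-180, 180]. Speed limits (degrees/s): [136.94, 136.94, 172.46, 180, 180, 180].

## Interface

Orientations are given as a 3x3 rotation matrix whose columns are the frame's x, y, z axes.
In Python, from plant import arm, vision gives the robot as it stands. The module is installed in compiled form; this text tells all that it offers.
- The arm moves only by the tool move_arm, never from a script. Its argument "moves" is a list of rows, each a list of 5 numbers: the finger opening in m, from 0 to 0.0854, then the shift along the tool's x, y, z in parts of the range, where 1.0 means 40 cm, then the turn about the tool's z in normalised numbers (1 is 2 pi rad). In form: [[fingers, tx, ty, tz, turn], ...]. A call has 1 to 5 rows; each row is the pose to reach, as a shift and turn from the pose commanded when the call began, along the tool's axes at that moment; what a row does not reach only later rows make up. A row lasts 1/8 s, in which the tool goes at most 62.5 mm and 10.7 degrees, less where a joint would pass 70% of its speed; a pose out of reach is approached as far as the arm can. A call with a gripper value outside its range is refused whole. The fingers move at their own pace and stop on an object; "force" is the grip in N (left out, the last holds). Time passes only in rows, so rows that repeat a pose let the fingers close. It gives the time, the measured TCP pose, the force, the opening and the grip force at its end, in the units of the state.
- arm.observe(): the state, without advancing time (a new reading comes with each control period).
- vision.grab_frame(name): name is "scene" or "top"; returns (picture, depth): 384x512x3 uint8, red, green, blue; 384x512 float32, m along the optical axis (not along the pixel's ray), 0 where there is no reading.
- vision.camera_params(name): a dict with "fov_y" (degrees; the focal length in pixels is half the picture's height over the tangent of half this angle, whatever the lens; pixels are square), "cx", "cy" (the principal point, pixels), "view" (4x4, takes a point from world to camera coordinates). Camera axes: x right, y up, looking along -z (the intrinsics and any distortion apply to the point x, -y, -z); pixel columns grow to the right and rows downward; lengths in m; the calibration is good to about 2 mm. A picture is of the moment at which its call begins. camera_params takes no time and is no camera call.
- arm.finish_job(): hands the job in; it is judged then, once.
The state is a dict: "time_s": time; "q": joint angles; "qd": joint speeds; "joint_efforts": joint torques, N m; "tool_pos": TCP position; "orientation": TCP orientation; "contact_force": force on the tool from outside, world axes, zero at the start; "wrist_torque": the same for the moment, N m; "opening": finger opening in m; "grasp_force": force on a finger pad.
Only numpy, scipy, OpenCV 4.12 (cv2) and the standard library are available. Lean on these libraries where they do the work, as an engineer would, in place of code of your own. Each camera call takes 0.05 s, during which the arm holds its last target. There are 200 camera calls.

## Task

Lay the cheese board's core in the jig's pocket up against the end stop, then the end strip behind it, both flat and square between the rails, and pump the clamp's lever, stroke by stroke, until the jaw's sprung foot presses the two pieces together against the stop: the foot should be pushed in about 5 mm, and never as much as 10 mm or it bruises the wood. Move the jaw only by the lever, disturb nothing else on the worktop, and finish still holding the lever forward, because the clamp has no lock and the pressure lasts only while the lever is held.

Things in the scene. Friction and masses are not known exactly. Their poses are not given: they have to be found in the camera images.
- jig: gluing jig with pump clamp, fixed. Plywood base 90 x 302 mm; its top, the pocket floor, is 12 mm above the worktop. Origin on the worktop, on the long centre line; +y runs along that line from the lever end to the steel end stop, x across, z up. Below, x, y, z in mm are in this frame. Guide block behind the jaw: y -70 to -50, top z 68; the bar's tail reaches back to y -161
- pocket_end (a point): centre of the end stop's flat inner face at floor level (x 0, y 150, z 12). Stop 70 mm wide, 20 thick, top z 46. The pocket runs from here towards the lever, open to the jaw, between two wooden rails: inner faces at x -34 and +34, 10 thick, 10 high above the floor, y 38 to 150
- core: cheese board's core: the larger wooden block, 60 (its x) x 76 (its y) x 28 mm thick, about 130 g, two thin dark lines on top; origin at the centre of its underside, z up. Fully home against the end stop its origin is at jig x 0, y 112, z 12, its y along the jig's y (either way round)
- strip: cheese board's end strip: the smaller block of the same wood, 60 (its x) x 24 (its y) x 28 mm thick, about 45 g; origin at the centre of its underside, z up. Fully home against the core its origin is at jig x 0, y 62, z 12, its y along the jig's y (either way round)
- jaw: the clamp's moving jaw: steel plate 50 mm wide, 12 thick, z 14 to 60, its front 24 mm behind the unsprung foot face, with a ribbed bar running back from it. Axes as the jig's; at jaw_slide 0 its origin is the jig's origin
- jaw_slide (a joint): how far the jaw has advanced towards the end stop, m, 0 to 0.062; starts at 0.006 to 0.022. Friction of about 4 N holds it where it is left; it never has to be drawn back. The foot meets a fully home strip at 0.050
- foot_face (a point): centre of the front (+y) face of the black sprung foot on the jaw; foot 46 mm wide, 10 thick, z 16 to 39. Unsprung it is at jig x 0, y = jaw_slide, z 27
- foot_spring (a joint): how far the sprung foot is pushed back towards the jaw plate, m: 0 when it touches nothing, 0.013 at its stop. Spring 2.5 N per mm, so it tells the clamping force (5 mm = 12.5 N)
- lever: the clamp's pump lever (trigger): two upright steel cheeks, 35 mm over both, with a black cross-grip on top. Origin on its hinge at jig x 0, y -100, z 12. The clamp has no lock: if the lever is let go, the jaw yields until only about 4 N are left
- knob (a point): centre of the lever's cross-grip, a black cylinder 20 mm across and 40 long, lying along the jig's x, 115 mm from the hinge. At rest jig y -124, z 124; lever fully forward y -76, z 124
- lever_angle (a joint): rad: 0 at rest (leaning 0.21 back, away from the jaw), 0.42 fully forward; a spring (2 to 3 N at the grip) returns it. Going forward a pawl catches a rib of the bar (8 mm apart) and pushes the jaw 55 to 65 mm per rad, after up to 0.16 rad of lost motion: 16 to 24 mm a full stroke. Going back it clicks over the ribs and the jaw stays
- mug: white mug, 76 mm across, 90 tall; a bystander; origin at its underside
- jar: glass jar with steel lid, 60 mm across, 85 tall; a bystander; origin at its underside
- screwdriver: screwdriver lying down, 150 mm long; a bystander
- tape: grey tape measure, 55 x 50 x 30 mm; a bystander; origin at its underside
Mind the look-alikes: they are no part of the job. What is shaped like the strip but green, orange or purple is not meant.

How it is judged:
By the outcome, as a careful person would: the job done as asked, in the order asked, and still so for the second after the job is handed in, while the arm keeps its last pose, push and grip.
It also fails if it takes over 72 s, if anything falls off the work surface, if the arm or the gripper's body presses on something with over 40 N, if the wrist force passes 120 N, or if a joint passes its speed limit or range.

## Working session

There is one attempt and no reset: what is moved stays moved. The work goes in short steps, Python scripts to look and compute and a tool call to move; the robot and the scene stay as the last step left them, time stands still between calls to the robot, and variables do not carry over. Pictures are saved under pics/ and viewed, at most 10 in all, crops included, and the job is handed in when it is done.

Besides the shell and the picture viewer there is one more tool, called as name(argument=value, ...) on one line, values as JSON. move_arm: Moves the arm, as the interface text tells. Its arguments: {"type":"object","properties":{"moves":{"type":"array"},"force":{"type":"number"}},"required":["moves"]}

```bash
mkdir -p pics
cat > h.py <<'E'
import numpy as np, cv2
from plant import arm, vision
def save(name,fn):
    im,d=vision.grab_frame(name); cv2.imwrite('pics/%s.png'%fn,im[:,:,::-1]); np.save('pics/%s.npy'%fn,d); return im,d
def px2w(name,u,v,d=None,z=None):
    p=vision.camera_params(name); f=192/np.tan(np.radians(p['fov_y']/2)); V=np.array(p['view'])
    r=np.array([(u-p['cx'])/f,-(v-p['cy'])/f,-1.])
    R=V[:3,:3];t=V[:3,3]; o=-R.T@t; w=R.T@r
    s=d if d is not None else (z-o[2])/w[2]
    return o+s*w
E
python3 - <<'E'
from h import *
for n in('scene','top'):
    save(n,n+'0'); print({k:(np.round(v,3).tolist()) for k,v in vision.camera_params(n).items()})
a=cv2.imread('pics/scene0.png');b=cv2.imread('pics/top0.png')
cv2.imwrite('pics/top0b.png',cv2.resize(b,(800,600),interpolation=2))
s=arm.observe();print(s)
E
```

```text
{'fov_y': 46.17, 'cx': 255.968, 'cy': 193.192, 'view': [[-0.33, 0.944, -0.003, 0.158], [-0.757, -0.263, 0.598, 0.347], [0.563, 0.199, 0.802, -1.519], [0.0, 0.0, 0.0, 1.0]]}
{'fov_y': 50.606, 'cx': 255.369, 'cy': 190.721, 'view': [[-0.009, -1.0, 0.017, 0.0], [0.984, -0.006, 0.181, -0.533], [-0.181, 0.018, 0.983, -1.018], [0.0, 0.0, 0.0, 1.0]]}
{'time_s': 0.1, 'q': array([ 7.52281935e+01,  1.79989651e+01, -2.75005587e+00,  6.93386114e+01,
        5.98119838e-04,  8.99988250e+01]), 'qd': array([ 0.03185429, -0.00044095,  0.08317193,  0.10370281, -0.05472891,
        0.00359271]), 'joint_efforts': array([-6.78852357e-04, -5.40765917e+01,  3.40541017e+01,  1.12505240e-02,
       -3.71123053e-05, -4.16908279e-06]), 'tool_pos': array([0.15283373, 0.5796218 , 0.20242118]), 'orientation': array([[-9.66954193e-01,  2.54949854e-01, -4.00063732e-04],
       [ 2.54950168e-01,  9.66953066e-01, -1.47626025e-03],
       [ 1.04705149e-05, -1.52947236e-03, -9.99998830e-01]]), 'contact_force': array([-0.52471831,  0.29411617, -0.12767985]), 'wrist_torque': array([0.03359222, 0.01028578, 0.01568493]), 'grasp_force': 0.0, 'opening': 0.08512473467160053}
```

View pics/top0b.png

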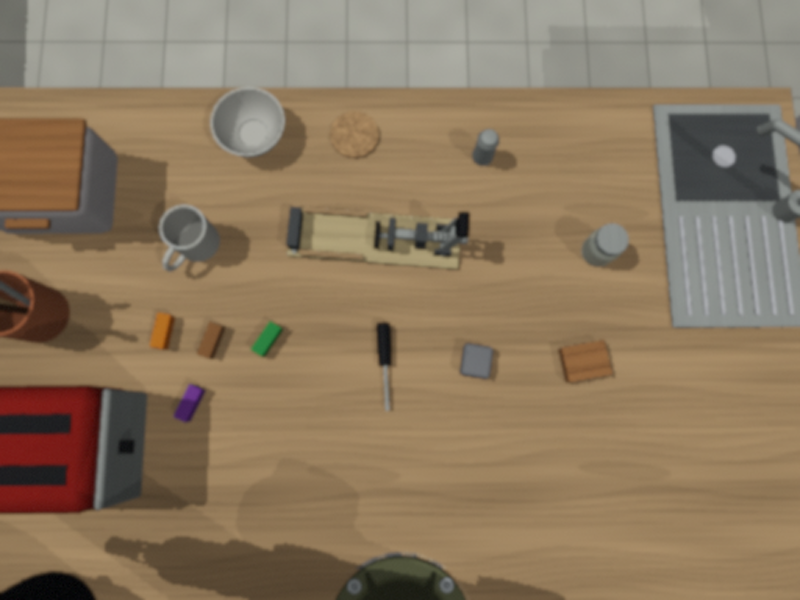

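View pics/scene0.png

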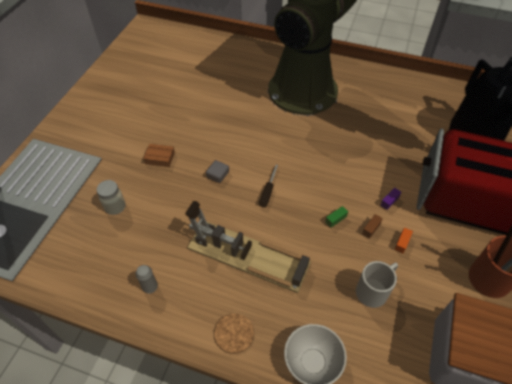

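Top view (in 800x600 pixels): the strip-shaped pieces are orange (162,330), brown wood (211,340), green (267,338) and purple (189,402), so brown is the strip. The core is at (586,361), with the tape at (477,361) next to it. The jig's stop is at (295,229) and its lever grip at (462,225). I'll measure these and check them in one close crop.

```bash
cat >> h.py <<'E'
def cloud(name,d):
    p=vision.camera_params(name); f=192/np.tan(np.radians(p['fov_y']/2)); V=np.array(p['view'])
    u,v=np.meshgrid(np.arange(512),np.arange(384))
    c=np.stack([(u-p['cx'])/f*d,-(v-p['cy'])/f*d,-d],-1)
    return (c-V[:3,3])@V[:3,:3]
def rect(W,m):
    (c,s,a)=cv2.minAreaRect((W[m][:,:2]*1000).astype(np.float32)); return np.round(c,1),np.round(s,1),round(a,1),np.round(np.median(W[m][:,2])*1000,1),m.sum()
def box(u0,u1,v0,v1):
    m=np.zeros((384,512),bool); m[v0:v1,u0:u1]=1; return m
E
python3 - <<'E'
from h import *
d=np.load('pics/top0.npy');W=cloud('top',d);z=W[...,2]
print('table',np.round(W[260,250]*1000,1),np.round(W[225,310]*1000,1),np.round(W[225,190]*1000,1))
for n,b,lo,hi in(('core',(350,400,210,250),.02,.04),('strip',(122,148,200,235),.02,.04),('stop',(180,200,125,170),.035,.055),('base',(180,305,130,180),.006,.07),('grip',(280,305,130,165),.1,.2),('lowbase',(235,300,130,180),.006,.018)):
    m=box(*b)&(z>lo)&(z<hi); print(n,*rect(W,m))
im=cv2.imread('pics/top0.png')
a=cv2.resize(im[120:180,175:315],None,fx=5.6,fy=5.6,interpolation=2)
b=cv2.resize(im[200:250,115:185],None,fx=5.5,fy=5.5,interpolation=2);c=cv2.resize(im[200:250,340:410],None,fx=5.5,fy=5.5,interpolation=2)
r=np.hstack([b,c]); r=cv2.copyMakeBorder(r,0,0,0,max(0,a.shape[1]-r.shape[1]),0); a=cv2.copyMakeBorder(a,0,0,0,r.shape[1]-a.shape[1],0)
o=np.vstack([a,r])[:600];print(o.shape);cv2.imwrite('pics/crop.png',o)
E
```

```text
table [354.5  11.5   0.7] [ 443.8 -147.3   29.4] [449.  172.8  -0. ]
core [ 428.7 -320.5] [59.8 77.2] 9.7 27.2 657
strip [469.3 318.1] [25.8 59.4] 71.3 26.4 214
stop [662.3 177. ] [20.5 70.6] 85.3 44.3 205
base [650.5  33.2] [311.2  91.5] 85.0 12.5 3396
grip [ 639.1 -103.6] [22.1 40.3] 86.5 130.3 163
lowbase [645.  -28.3] [167.3  91.5] 85.0 10.9 1127
(600, 784, 3)
```

View pics/crop.png

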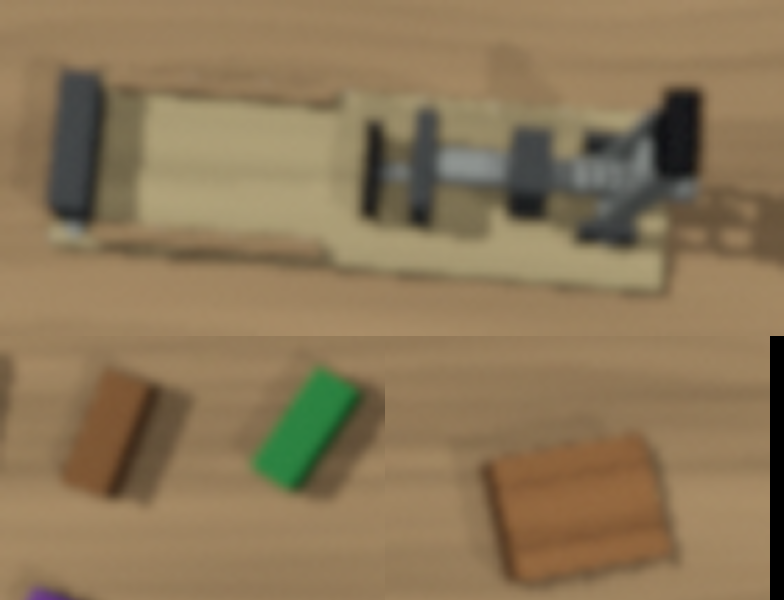

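The crop confirms it: the brown strip is at left (110,432), the two-line core at right (580,508), and the jig is clear with its lever at rest. The sizes and heights agree with those given. I put the jig origin at about (649,18) mm with its y axis at 85.1°.

```bash
cat >> h.py <<'E'
A=np.radians(85.1); JY=np.array([np.cos(A),np.sin(A),0]); JX=np.array([np.sin(A),-np.cos(A),0]); J0=np.array([.6488,.0182,0])
def J(x,y,z): return J0+(JX*x+JY*y)/1000+[0,0,z/1000]
def go(*targets,s=None):
    "targets: (world xyz, psi deg of tool y): shifts in start tool axes"
    s=s or arm.observe(); R=s['orientation']; p=s['tool_pos']
    psi=np.degrees(np.arctan2(R[1,1],R[0,1]))
    print('t',round(s['time_s'],2),'tcp',np.round(p*1000,1),'psi',round(psi,1),'F',np.round(s['contact_force'],1),'open',round(s['opening']*1000,1),'q6',round(s['q'][5]),'tilt',np.round(R[:2,2],4))
    for t,a in targets:
        d=R.T@(np.array(t)-p); k=-((a-psi+90)%180-90); print('  shift',np.round(d*1000,1),'turn',round(np.radians(k),3))
E
python3 - <<'E'
from h import *
go(([.43,.30,.20],20),([.429,-.3205,.12],9.7))
E
```

```text
t 0.1 tcp [152.8 579.6 202.4] psi 75.2 F [-0.5  0.3 -0.1] open 85.1 q6 90 tilt [-0.0004 -0.0015]
  shift [-339.3 -199.7    2.7] turn 0.964
  shift [-496.5 -799.8   83.6] turn 1.144
```

Units first: shifts go in shares of 40 cm and turns go in shares of 2 pi rad. So -0.25 m / 0.4 = -0.625, -0.12 m / 0.4 = -0.3, 0.9 rad / 6.2832 = 0.1432.

move_arm(moves=[[0.085, -0.125, -0.075, 0, 0.0286], [0.085, -0.25, -0.15, 0, 0.0573], [0.085, -0.375, -0.225, 0, 0.0859], [0.085, -0.5, -0.3, 0, 0.1146], [0.085, -0.625, -0.4, 0, 0.1432]])

```text
time_s: 0.72
tool_pos: [0.3541, 0.3616, 0.2029]
orientation: [[-0.396, 0.918, 0.0], [0.918, 0.396, -0.0], [-0.0, 0.0, -1.0]]
contact_force: [0.5, 1.0, -0.5]
opening: 0.0851
grasp_force: 0.0
```

Run:
```python
from h import *
go(([.46,.0,.15],9.7),([.429,-.3205,.10],9.7))
```

```text
t 0.72 tcp [354.1 361.6 202.9] psi 23.4 F [ 0.5  1.  -0.5] open 85.1 q6 112 tilt [ 0.0001 -0.    ]
  shift [-374.   -46.1   52.9] turn 0.238
  shift [-655.9 -201.6  102.9] turn 0.238
```

To row units: -0.3 m / 0.4 = -0.75, -0.24 m / 0.4 = -0.6, 0.238 rad / 6.2832 = 0.0379.

move_arm(moves=[[0.085, -0.15, 0, 0, 0.008], [0.085, -0.3, 0, 0, 0.0159], [0.085, -0.45, 0, 0, 0.0239], [0.085, -0.6, 0, 0.05, 0.0318], [0.085, -0.75, -0.025, 0.1, 0.0379]])

```text
time_s: 1.35
tool_pos: [0.4647, 0.0844, 0.1635]
orientation: [[-0.173, 0.985, 0.001], [0.985, 0.173, 0.0], [-0.0, 0.001, -1.0]]
contact_force: [-0.0, 0.7, -0.0]
opening: 0.0851
grasp_force: 0.0
```

Run:
```python
from h import *
go(([.429,-.3205,.08],9.7))
```

```text
t 1.35 tcp [464.7  84.4 163.5] psi 10.0 F [-0.   0.7 -0. ] open 85.1 q6 90 tilt [0.0011 0.0002]
  shift [-392.7 -105.2   83.4] turn 0.004
```

To row units: -0.28 m / 0.4 = -0.7, -0.224 m / 0.4 = -0.56, 0.004 rad / 6.2832 = 0.0006.

move_arm(moves=[[0.085, -0.14, -0.0375, 0, 0.0006], [0.085, -0.28, -0.075, 0, 0.0006], [0.085, -0.42, -0.1125, 0.025, 0.0006], [0.085, -0.56, -0.15, 0.05, 0.0006], [0.085, -0.7, -0.1875, 0.1, 0.0006]])

```text
time_s: 1.98
tool_pos: [0.4388, -0.2047, 0.1241]
orientation: [[-0.17, 0.985, 0.002], [0.985, 0.17, -0.001], [-0.001, 0.002, -1.0]]
contact_force: [1.6, -0.1, 0.2]
opening: 0.0849
grasp_force: 0.0
```

To row units: -0.112 m / 0.4 = -0.28, -0.056 m / 0.4 = -0.14.

move_arm(moves=[[0.085, -0.14, -0.0375, 0.0375, 0], [0.085, -0.28, -0.075, 0.1, 0], [0.085, -0.28, -0.075, 0.1, 0]])

```text
time_s: 2.35
tool_pos: [0.4261, -0.3206, 0.0816]
orientation: [[-0.165, 0.986, -0.003], [0.986, 0.165, 0.001], [0.002, -0.003, -1.0]]
contact_force: [-0.2, -0.2, 0.9]
opening: 0.0851
grasp_force: 0.0
```

Run:
```python
from h import *
go(([.429,-.3205,.008],9.7))
```

```text
t 2.35 tcp [ 426.1 -320.6   81.6] psi 9.5 F [-0.2 -0.2  0.9] open 85.1 q6 44 tilt [-0.0028  0.0012]
  shift [-0.5  3.1 73.6] turn -0.003
```

To row units: 0.073 m / 0.4 = 0.1825, 0.003 m / 0.4 = 0.0075.

move_arm(moves=[[0.085, 0, 0.0075, 0.1, 0], [0.085, 0, 0.0075, 0.1825, 0], [0.085, 0, 0.0075, 0.1825, 0], [0.055, 0, 0.0075, 0.1825, 0], [0.055, 0, 0.0075, 0.1825, 0]], force=40)

```text
time_s: 2.98
tool_pos: [0.4324, -0.3181, 0.0126]
orientation: [[-0.171, 0.985, 0.002], [0.985, 0.171, -0.002], [-0.002, 0.002, -1.0]]
contact_force: [0.9, 0.5, -0.3]
opening: 0.0551
grasp_force: 0.0
```

move_arm(moves=[[0.055, 0, 0, 0, 0], [0.055, 0, 0, 0, 0], [0.055, 0, 0, -0.075, 0], [0.055, 0, 0, -0.2, 0], [0.055, 0, 0, -0.2, 0]])

```text
time_s: 3.6
tool_pos: [0.4339, -0.3196, 0.0951]
orientation: [[-0.17, 0.985, 0.006], [0.985, 0.17, -0.004], [-0.005, 0.005, -1.0]]
contact_force: [-1.2, -0.0, -0.4]
opening: 0.0553
grasp_force: 0.0
```

Run:
```python
from h import *
save('scene','s1'); b=cv2.imread('pics/s1.png')
cv2.imwrite('pics/s1c.png',cv2.resize(b[80:290,80:330],None,fx=2.8,fy=2.8,interpolation=2))
go((J(0,105,90),-4.9),(J(0,105,24),-4.9))
```

```text
t 3.65 tcp [ 432.6 -318.7   93. ] psi 9.8 F [-0.8 -0.2 -1. ] open 54.8 q6 44 tilt [ 0.0036 -0.0026]
  shift [396.8 297.    2.6] turn 0.256
  shift [397.  296.8  68.6] turn 0.256
```

View pics/s1c.png

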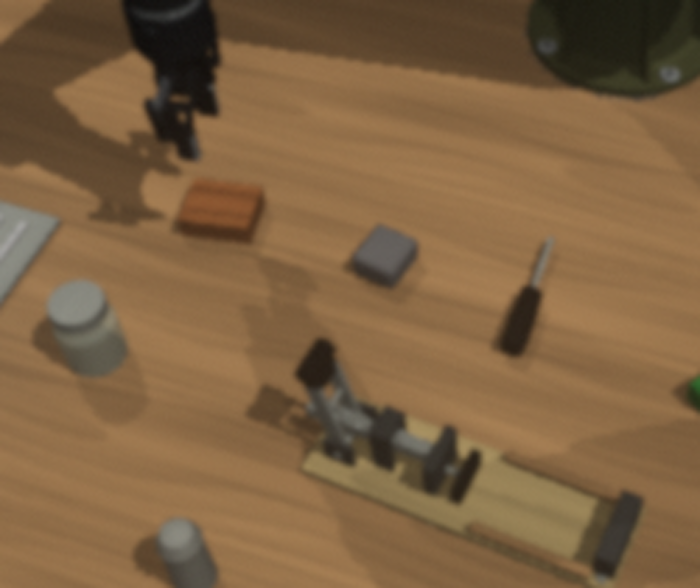

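The lift missed: the picture shows the core still on the worktop at (222,208), and the gripper at (185,140) empty with the fingers closed to 55 mm. I'll check whether the core moved and where the fingertips really are.

Run:
```python
from h import *
d=np.load('pics/s1.npy');W=cloud('scene',d);z=W[...,2]
m=(abs(W[...,0]-.43)<.1)&(abs(W[...,1]+.32)<.1)
print('core',*rect(W,m&(z>.02)&(z<.035)))
for lo in(.036,.05,.07,.08,.09,.1,.11,.12):
    k=m&(z>lo)&(z<lo+.012); 
    if k.sum()>3: print(lo,np.round([W[k].min(0),W[k].max(0),W[k].mean(0)],3).tolist(),k.sum())
p=vision.camera_params('scene');V=np.array(p['view']);f=192/np.tan(np.radians(p['fov_y']/2))
for P in([.4326,-.3187,.093],[.429,-.3205,.028]):
    c=V[:3,:3]@P+V[:3,3];print(p['cx']+f*c[0]/-c[2],p['cy']-f*c[1]/-c[2])
save('top','t1');W=cloud('top',np.load('pics/t1.npy'));z=W[...,2];m=(abs(W[...,0]-.43)<.1)&(abs(W[...,1]+.32)<.1)
print('coretop',*rect(W,m&(z>.02)&(z<.035)))
```

```text
core [ 432.  -320.4] [66.4 77.4] 8.9 26.9 440
0.12 [[0.402, -0.335, 0.126], [0.47, -0.306, 0.132], [0.422, -0.322, 0.13]] 16
153.97764076250314 136.6498807490944
158.07628311963617 151.15987381371843
coretop [ 428.7 -320.2] [59.8 76.1] 9.6 27.4 649
```

To row units: 0.085 m / 0.4 = 0.2125, 0.05 m / 0.4 = 0.125.

move_arm(moves=[[0.085, 0, -0.01, 0, 0], [0.085, 0, -0.01, 0.125, 0], [0.085, 0, -0.01, 0.2125, 0], [0.085, 0, -0.01, 0.2125, 0], [0.085, 0, -0.01, 0.2125, 0]])

```text
time_s: 4.32
tool_pos: [0.4271, -0.3183, 0.0063]
orientation: [[-0.17, 0.985, -0.0], [0.985, 0.17, 0.0], [0.0, -0.0, -1.0]]
contact_force: [0.1, -0.0, -0.5]
opening: 0.0852
grasp_force: 0.0
```

Run:
```python
from h import *
save('scene','s2'); b=cv2.imread('pics/s2.png')
cv2.imwrite('pics/s2c.png',cv2.resize(b[90:190,110:210],None,fx=6,fy=6,interpolation=2))
go((J(0,105,90),-4.9))
W=cloud('scene',np.load('pics/s2.npy'));z=W[...,2]
m=(abs(W[...,0]-.43)<.1)&(abs(W[...,1]+.32)<.1)
for lo in np.arange(.006,.1,.006):
    k=m&(z>lo)&(z<lo+.006); 
    if k.sum()>3: print(round(lo,3),np.round([W[k].min(0),W[k].max(0)],3)[:,:2].tolist(),k.sum())
```

```text
t 4.38 tcp [ 427.8 -318.8    7. ] psi 9.8 F [-0.5 -0.3 -0.2] open 84.7 q6 44 tilt [ 0.0011 -0.0009]
  shift [396.  301.8 -83.1] turn 0.256
0.006 [[0.404, -0.347], [0.467, -0.267]] 38
0.012 [[0.401, -0.352], [0.469, -0.278]] 48
0.018 [[0.399, -0.351], [0.467, -0.277]] 61
0.024 [[0.398, -0.353], [0.468, -0.276]] 242
0.03 [[0.41, -0.352], [0.458, -0.284]] 19
0.042 [[0.384, -0.331], [0.474, -0.304]] 5
0.048 [[0.377, -0.336], [0.481, -0.302]] 15
0.054 [[0.383, -0.336], [0.483, -0.301]] 23
0.06 [[0.38, -0.335], [0.484, -0.301]] 18
0.066 [[0.382, -0.333], [0.486, -0.299]] 22
0.072 [[0.379, -0.329], [0.484, -0.301]] 15
0.078 [[0.382, -0.329], [0.477, -0.3]] 14
0.084 [[0.364, -0.328], [0.473, -0.3]] 9
0.09 [[0.359, -0.325], [0.499, -0.295]] 17
0.096 [[0.353, -0.324], [0.503, -0.295]] 35
```

View pics/s2c.png

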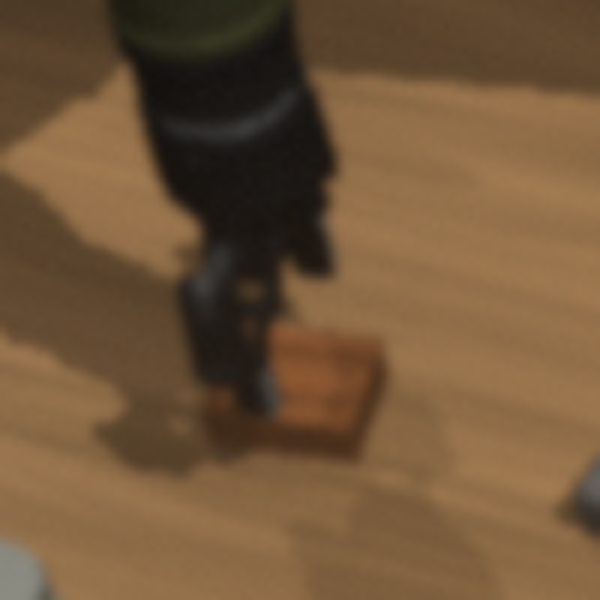

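The picture shows the open fingers straddling the core, with tips at (265,405), still about 16 mm above its top. The depth agrees: the fingertips sit about 37 mm above the reported TCP when open and about 33 mm at 55 mm. I'll go 28 mm lower.

To row units: 0.028 m / 0.4 = 0.07, 0.015 m / 0.4 = 0.0375.

move_arm(moves=[[0.085, 0, 0.0025, 0.0375, 0], [0.085, 0, 0.0025, 0.07, 0], [0.085, 0, 0.0025, 0.07, 0], [0.055, 0, 0.0025, 0.07, 0], [0.055, 0, 0.0025, 0.07, 0]], force=40)

```text
time_s: 5.0
tool_pos: [0.4286, -0.3184, -0.0215]
orientation: [[-0.17, 0.985, 0.001], [0.985, 0.17, -0.001], [-0.001, 0.001, -1.0]]
contact_force: [0.1, -1.1, -0.8]
opening: 0.0596
grasp_force: 43.6
```

move_arm(moves=[[0.055, 0, 0, 0, 0], [0.055, 0, 0, 0, 0]])

```text
time_s: 5.25
tool_pos: [0.4286, -0.3183, -0.0216]
orientation: [[-0.17, 0.985, 0.001], [0.985, 0.17, -0.001], [-0.001, 0.001, -1.0]]
contact_force: [-0.2, -0.1, 4.1]
opening: 0.0592
grasp_force: 44.2
```

To row units: -0.165 m / 0.4 = -0.4125, -0.11 m / 0.4 = -0.275.

move_arm(moves=[[0.055, 0, 0, -0.05, 0], [0.055, 0, 0, -0.15, 0], [0.055, 0, 0, -0.275, 0], [0.055, 0, 0, -0.4125, 0], [0.055, 0, 0, -0.4125, 0]])

```text
time_s: 5.88
tool_pos: [0.4308, -0.32, 0.1473]
orientation: [[-0.17, 0.985, 0.006], [0.985, 0.17, -0.005], [-0.006, 0.006, -1.0]]
contact_force: [0.4, -1.2, -0.8]
opening: 0.0589
grasp_force: 43.8
```

Run:
```python
from h import *
go((J(0,106,140),-4.9))
```

```text
t 5.88 tcp [ 430.8 -320.   147.3] psi 9.8 F [ 0.4 -1.2 -0.8] open 58.9 q6 44 tilt [ 0.0065 -0.0049]
  shift [398.8 299.2   6.6] turn 0.257
```

To row units: 0.2 m / 0.4 = 0.5, 0.15 m / 0.4 = 0.375, 0.15 rad / 6.2832 = 0.0239.

move_arm(moves=[[0.055, 0.1, 0.075, 0, 0.0048], [0.055, 0.2, 0.15, 0, 0.0095], [0.055, 0.3, 0.225, 0, 0.0143], [0.055, 0.4, 0.3, 0, 0.0191], [0.055, 0.5, 0.375, 0, 0.0239]])

```text
time_s: 6.5
tool_pos: [0.5413, -0.0937, 0.1411]
orientation: [[-0.02, 1.0, -0.002], [1.0, 0.02, 0.0], [0.0, -0.002, -1.0]]
contact_force: [0.1, -0.5, -1.3]
opening: 0.0592
grasp_force: 43.7
```

Run:
```python
from h import *
go((J(0,106,140),-4.9))
```

```text
t 6.5 tcp [541.3 -93.7 141.1] psi 1.1 F [ 0.1 -0.5 -1.3] open 59.2 q6 79 tilt [-0.0025  0.0003]
  shift [215.2 120.9   0.9] turn 0.105
```

To row units: 0.215 m / 0.4 = 0.5375, 0.15 m / 0.4 = 0.375, 0.105 rad / 6.2832 = 0.0167.

move_arm(moves=[[0.055, 0.125, 0.075, 0, 0.0048], [0.055, 0.25, 0.15, 0, 0.0095], [0.055, 0.375, 0.225, 0, 0.0143], [0.055, 0.5375, 0.3025, 0, 0.0167], [0.055, 0.5375, 0.3025, 0, 0.0167]])

```text
time_s: 7.12
tool_pos: [0.6584, 0.1259, 0.1403]
orientation: [[0.08, 0.997, -0.002], [0.997, -0.08, 0.0], [0.0, -0.002, -1.0]]
contact_force: [-0.4, -0.2, -2.0]
opening: 0.0593
grasp_force: 43.8
```

Run:
```python
from h import *
save('top','t2');W=cloud('top',np.load('pics/t2.npy'));z=W[...,2]
save('scene','s3')
b=cv2.imread('pics/s3.png');c=cv2.imread('pics/t2.png')
cv2.imwrite('pics/p3.png',np.hstack([cv2.resize(b[150:300,170:320],None,fx=2.6,fy=2.6,interpolation=2),cv2.resize(c[80:230,150:300],None,fx=2.6,fy=2.6,interpolation=2)]))
go((J(0,106,10),-4.9),(J(0,106,-9),-4.9))
```

```text
t 7.22 tcp [657.4 123.  140.7] psi -4.7 F [ 0.3 -0.5 -1.4] open 59.1 q6 105 tilt [-0.003  -0.0008]
  shift [  0.9   0.8 130.7] turn 0.004
  shift [  1.    0.8 149.7] turn 0.004
```

View pics/p3.png

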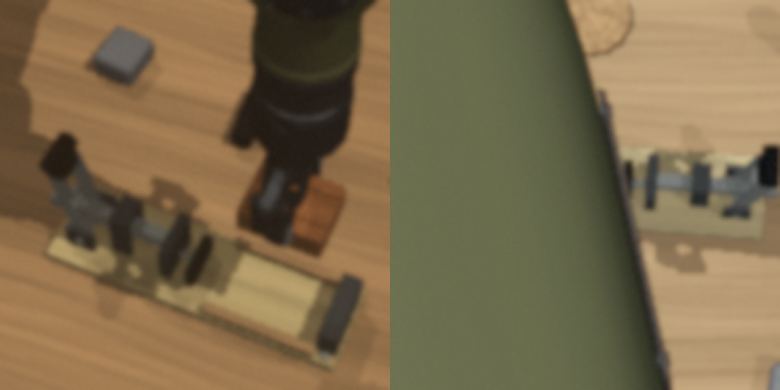

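Run:
```python
from h import *
def jf(W): 
    q=(W-J0)*1000; return np.stack([q@JX,q@JY,q[...,2]],-1)
W=cloud('scene',np.load('pics/s3.npy'));Q=jf(W)
W1=cloud('scene',np.load('pics/s1.npy'));Q1=jf(W1)
def st(Q,lo,hi,n):
    m=(Q[...,0]>lo[0])&(Q[...,0]<hi[0])&(Q[...,1]>lo[1])&(Q[...,1]<hi[1])&(Q[...,2]>lo[2])&(Q[...,2]<hi[2])
    c,s,a=cv2.minAreaRect(Q[m][:,:2].astype(np.float32)); print(n,np.round(c,1),np.round(s,1),round(a,1),np.round(np.percentile(Q[m],[2,98],axis=0),1).tolist(),m.sum())
st(Q1,(-60,140,42),(60,190,52),'stop scene')
st(Q1,(-60,-160,115),(60,-90,140),'grip scene')
st(jf(cloud('top',np.load('pics/top0.npy'))),(-60,140,40),(60,190,52),'stop top')
st(Q,(-60,50,183),(60,170,194),'core top')
st(Q,(20,50,164),(60,170,186),'core +x face')
# rails
for n,q in(('sc',Q1),('top',jf(cloud('top',np.load('pics/top0.npy'))))):
    m=(q[...,1]>50)&(q[...,1]<130)&(q[...,2]>18)&(q[...,2]<26)
    xs=q[m][:,0]; print(n,np.round(np.percentile(xs[xs>0],[3,97]),1) if (xs>0).any() else 0,np.round(np.percentile(xs[xs<0],[3,97]),1) if (xs<0).any() else 0)
    st(q,(-30,-30,50),(30,10,66),'jaw')
```

```text
stop scene [  4.  160.8] [69.6 20.2] 0.3 [[-29.9, 151.1, 42.3], [37.8, 170.4, 48.7]] 218
grip scene [   4.4 -122.8] [20.1 40.4] 88.3 [[-14.3, -131.2, 115.7], [24.3, -113.3, 134.9]] 143
stop top [-1.000e-01  1.594e+02] [70.6 20.4] 0.4 [[-32.9, 149.9, 40.6], [33.9, 169.3, 48.8]] 190
core top [  7.3 104.4] [76.3 76.7] 0.2 [[-27.5, 68.0, 184.5], [37.2, 142.2, 192.0]] 450
core +x face [ 33.1 104.8] [21.9 76.9] 1.4 [[22.5, 69.5, 164.3], [42.8, 142.7, 185.8]] 116
sc [37.9 48. ] [-891.5  -29.2]
jaw [  4.4 -14.3] [49.7 24.6] 1.0 [[-19.7, -24.4, 50.3], [28.6, -2.1, 62.5]] 121
top [34.1 44.1] [-43.3 -34.2]
jaw [  0.5 -16.5] [47.9 26.7] 4.6 [[-23.8, -27.1, 50.3], [23.4, -3.7, 62.4]] 98
```

Run:
```python
from h import *
q=(cloud('scene',np.load('pics/s3.npy'))-J0)*1000; Q=np.stack([q@JX,q@JY,q[...,2]],-1)
m=(Q[...,0]>20)&(Q[...,1]>60)&(Q[...,1]<150)&(Q[...,2]>166)&(Q[...,2]<184)&(abs(Q[...,0])<80)
P=Q[m]
for lo in range(60,150,10):
    k=(P[:,1]>=lo)&(P[:,1]<lo+10)
    if k.any(): print(lo,k.sum(),np.round(np.percentile(P[k][:,0],[10,50,90]),1))
```

```text
60 4 [30.1 30.9 31.3]
70 17 [29.8 30.6 32.3]
80 1 [31.8 31.8 31.8]
90 1 [35.3 35.3 35.3]
100 3 [42.3 42.5 42.8]
110 12 [31.  34.4 36.9]
120 17 [29.7 30.8 31.5]
130 20 [29.8 30.9 31.5]
140 8 [24.6 29.2 30.1]
```

To row units: 0.135 m / 0.4 = 0.3375, 0.002 m / 0.4 = 0.005, 0.004 rad / 6.2832 = 0.0006.

move_arm(moves=[[0.055, 0, 0.005, 0.1125, 0.0006], [0.055, 0, 0.005, 0.225, 0.0006], [0.055, 0, 0.005, 0.3125, 0.0006], [0.055, 0, 0.005, 0.3375, 0.0006], [0.055, 0, 0.005, 0.3375, 0.0006]])

```text
time_s: 7.85
tool_pos: [0.6597, 0.1207, 0.0078]
orientation: [[0.089, 0.996, -0.001], [0.996, -0.089, -0.0], [-0.001, -0.001, -1.0]]
contact_force: [0.5, -0.5, -0.8]
opening: 0.0588
grasp_force: 43.8
```

```bash
cat >> h.py <<'E'
def jq(name,d):
    q=(cloud(name,d)-J0)*1000; return np.stack([q@JX,q@JY,q[...,2]],-1)
def face(Q,x0,y0,y1,z0,z1):
    m=(abs(Q[...,0]-x0)<12)&(Q[...,1]>y0)&(Q[...,1]<y1)&(Q[...,2]>z0)&(Q[...,2]<z1); P=Q[m]
    for lo in range(y0,y1,10):
        k=(P[:,1]>=lo)&(P[:,1]<lo+10)
        if k.any(): print(lo,k.sum(),np.round(np.median(P[k][:,0]),1))
    print('y range',np.round(np.percentile(P[:,1],[1,99]),1),'z',np.round(np.percentile(P[:,2],[1,99]),1))
E
python3 - <<'E'
from h import *
im,d=save('scene','s4');Q=jq('scene',d)
face(Q,32,50,149,32,50)
b=cv2.imread('pics/s4.png')
cv2.imwrite('pics/p4.png',cv2.resize(b[200:300,180:320],None,fx=5.5,fy=5.5,interpolation=2))
go((J(0,106,-9),-4.9))
E
```

```text
60 10 32.0
70 8 31.6
90 1 43.7
100 1 38.2
110 14 33.1
120 10 33.2
130 19 32.2
y range [ 63.2 138.4] z [32.7 49.9]
t 7.9 tcp [660.9 121.2   9. ] psi -5.1 F [-0.2  0.3 -0.6] open 59.0 q6 105 tilt [0.001 0.   ]
  shift [ 2.4 -3.3 18. ] turn -0.003
```

View pics/p4.png

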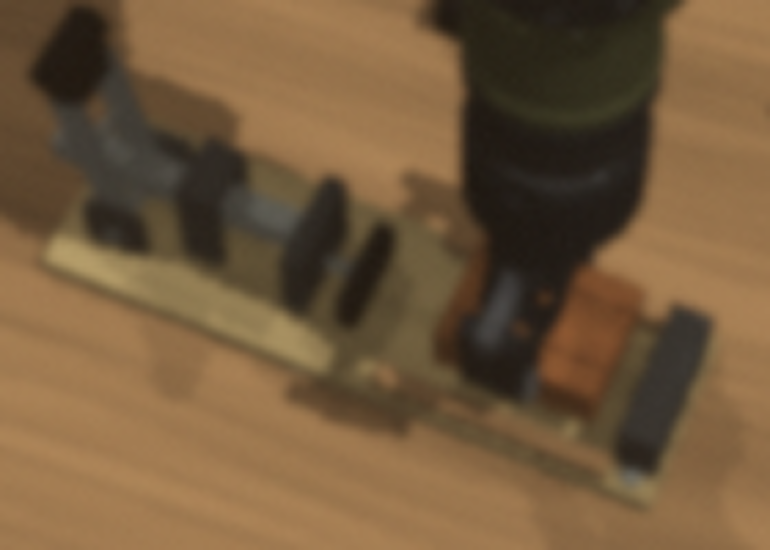

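The picture shows the core level above the pocket at (590,340), about 8 mm short of the stop at (665,385). Measured against the rails in the same camera, it sits about 1.8 mm too far to -x, so I'll correct that while lowering.

To row units: 0.018 m / 0.4 = 0.045, 0.016 m / 0.4 = 0.04.

move_arm(moves=[[0.055, 0, 0.005, 0, 0], [0.055, 0, 0.005, 0.025, 0], [0.055, 0, 0.005, 0.04, 0], [0.055, 0, 0.005, 0.045, 0], [0.055, 0, 0.005, 0.045, 0]])

```text
time_s: 8.52
tool_pos: [0.6676, 0.1226, -0.0027]
orientation: [[0.088, 0.996, 0.011], [0.996, -0.088, 0.001], [0.002, 0.011, -1.0]]
contact_force: [-8.5, -2.5, 35.7]
opening: 0.0593
grasp_force: 55.5
```

Run:
```python
from h import *
im,d=save('scene','s5');Q=jq('scene',d)
face(Q,34,50,149,24,38)
go((J(3,118,-9),-4.9))
```

```text
60 5 41.2
70 7 40.0
110 8 40.8
120 13 40.1
130 11 40.1
140 7 35.6
y range [ 66.7 142.8] z [24.3 37.6]
t 8.57 tcp [667.7 122.5  -2.7] psi -5.0 F [-8.1 -1.7 35.6] open 59.4 q6 105 tilt [0.0111 0.0013]
  shift [12.4 -7.   6.2] turn -0.003
```

Resistance at 36 N and the core has drifted about 6 mm towards +x, so it's caught on a rail. I'll lift and measure again.

move_arm(moves=[[0.055, 0, 0, -0.03, 0], [0.055, 0, 0, -0.045, 0], [0.055, 0, 0, -0.045, 0], [0.055, 0, 0, -0.045, 0]])

```text
time_s: 9.07
tool_pos: [0.6616, 0.1216, 0.0068]
orientation: [[0.088, 0.996, -0.002], [0.996, -0.088, -0.0], [-0.0, -0.002, -1.0]]
contact_force: [-0.3, 1.1, -1.2]
opening: 0.0592
grasp_force: 49.8
```

Run:
```python
from h import *
im,d=save('scene','s6');Q=jq('scene',d)
face(Q,34,50,149,32,52)
s4=jq('scene',np.load('pics/s4.npy'))
for n,q in(('s4',s4),('s6',Q)):
    m=(q[...,1]>118)&(q[...,1]<136)&(q[...,0]>-30)&(q[...,0]<45)&(q[...,2]>24)
    P=q[m]; top=P[P[:,2]>np.percentile(P[:,2],97)-6]; 
    A=np.c_[top[:,:2],np.ones(len(top))]; k=np.linalg.lstsq(A,top[:,2],rcond=None)[0]; print(n,'top plane',np.round(k,3),'x',np.round(np.percentile(top[:,0],[2,98]),1),'z',np.round(np.percentile(P[:,2],[1,99]),1))
go((J(3,118,-9),-4.9))
print(arm.observe()['q'])
```

```text
60 11 34.0
70 10 34.7
100 1 43.9
110 15 34.9
120 16 34.9
130 18 34.4
y range [ 63.8 139.4] z [32.1 50.9]
s4 top plane [-3.9500e-01  2.3000e-01  5.2206e+02] x [-29.4  -3.6] z [ 44.  563.1]
s6 top plane [-3.64000e-01  2.39000e-01  5.21204e+02] x [-29.1  -4.8] z [ 42.3 563.1]
t 9.12 tcp [661.6 121.6   6.8] psi -5.0 F [ 0.4  0.2 -1.8] open 59.1 q6 105 tilt [-0.0017 -0.0003]
  shift [13.9 -0.9 15.8] turn -0.002
[ 1.04183508e+01  3.31243152e+01 -6.34312593e+00  5.06295307e+01
 -5.27778126e-04  1.05459275e+02]
```

Run:
```python
from h import *
for n in('s4','s5','s6'):
    q=jq('scene',np.load('pics/%s.npy'%n))
    for y0,y1 in((66,78),(114,136)):
        m=(q[...,1]>y0)&(q[...,1]<y1)&(q[...,0]>0)&(q[...,0]<27)&(q[...,2]>24)&(q[...,2]<75);P=q[m]
        print(n,y0,'top z',np.round(np.percentile(P[:,2],[10,50,90]),1),len(P), 'slope x',np.round(np.polyfit(P[:,0],P[:,2],1)[0],3) if len(P)>5 else '')
    m=(abs(q[...,0]-36)<10)&(q[...,1]>114)&(q[...,1]<136)&(q[...,2]>8)&(q[...,2]<70);P=q[m]
    print('  face x by z',[(z,np.round(np.median(P[(P[:,2]>=z)&(P[:,2]<z+4)][:,0]),1),((P[:,2]>=z)&(P[:,2]<z+4)).sum()) for z in range(10,66,4) if ((P[:,2]>=z)&(P[:,2]<z+4)).any()])
q=jq('scene',np.load('pics/s1.npy'))
m=(q[...,1]>80)&(q[...,1]<130)&(abs(q[...,0]-3)<20)&(q[...,2]<30);print('floor',np.median(q[m][:,2]))
m=(q[...,1]>80)&(q[...,1]<130)&(abs(q[...,0]-43)<3)&(q[...,2]<30);print('rail',np.median(q[m][:,2]))
q=jq('scene',np.load('pics/s6.npy'))
m=(q[...,1]>80)&(q[...,1]<110)&(q[...,0]>37)&(q[...,0]<60)&(q[...,2]>15)&(q[...,2]<100);P=q[m];print('finger z',np.sort(P[:,2])[:40].round(0), np.round(P[np.argsort(P[:,2])[:30],0]))
```

```text
s4 66 top z [54.5 57.  60. ] 28 slope x -0.044
s4 114 top z [53.7 56.3 58.8] 95 slope x 0.002
  face x by z [(10, np.float64(30.5), np.int64(17)), (14, np.float64(44.2), np.int64(4)), (18, np.float64(42.1), np.int64(24)), (22, np.float64(42.7), np.int64(6)), (26, np.float64(31.4), np.int64(2)), (30, np.float64(32.2), np.int64(6)), (34, np.float64(32.9), np.int64(3)), (38, np.float64(32.7), np.int64(6)), (42, np.float64(32.4), np.int64(9)), (46, np.float64(33.3), np.int64(5)), (50, np.float64(32.7), np.int64(13)), (54, np.float64(30.0), np.int64(22)), (58, np.float64(33.8), np.int64(1))]
s5 66 top z [46.  47.8 50.1] 36 slope x 0.027
s5 114 top z [45.4 47.5 49.8] 92 slope x 0.031
  face x by z [(14, np.float64(45.2), np.int64(2)), (18, np.float64(42.1), np.int64(15)), (22, np.float64(41.6), np.int64(9)), (26, np.float64(40.6), np.int64(10)), (30, np.float64(40.5), np.int64(7)), (34, np.float64(40.1), np.int64(6)), (38, np.float64(40.9), np.int64(5)), (42, np.float64(39.6), np.int64(15)), (46, np.float64(34.3), np.int64(42)), (50, np.float64(33.7), np.int64(9)), (54, np.float64(44.7), n
[... 324 characters left out ...]
33.5), np.int64(1)), (30, np.float64(34.5), np.int64(4)), (34, np.float64(35.4), np.int64(7)), (38, np.float64(34.7), np.int64(10)), (42, np.float64(34.5), np.int64(5)), (46, np.float64(34.5), np.int64(6)), (50, np.float64(34.3), np.int64(8)), (54, np.float64(31.4), np.int64(26)), (58, np.float64(29.6), np.int64(11)), (62, np.float64(27.9), np.int64(1))]
floor 10.962530969940353
rail 21.11400993925635
finger z [15. 15. 16. 16. 17. 18. 18. 18. 18. 19. 19. 19. 19. 19. 19. 19. 19. 19.
 20. 20. 20. 20. 20. 20. 20. 21. 21. 21. 21. 21. 21. 21. 21. 21. 21. 21.
 21. 22. 22. 22.] [47. 47. 46. 47. 46. 48. 47. 39. 47. 40. 42. 45. 37. 48. 43. 40. 45. 44.
 40. 46. 37. 47. 41. 47. 39. 38. 40. 42. 44. 43.]
```

Run:
```python
from h import *
for n in('s6','s4'):
    q=jq('scene',np.load('pics/%s.npy'%n)); im=cv2.imread('pics/%s.png'%n)
    m=(q[...,1]>78)&(q[...,1]<116)&(q[...,0]>20)&(q[...,0]<70)&(q[...,2]>5)&(q[...,2]<80)
    m&=im.max(-1)<75
    P=q[m];o=np.argsort(P[:,2])[:24]; print(n,np.round(P[o]).astype(int).tolist())
b=cv2.imread('pics/s6.png')
cv2.imwrite('pics/p6.png',cv2.resize(b[235:285,250:310],None,fx=10,fy=10,interpolation=2))
```

```text
s6 [[30, 86, 10], [31, 84, 12], [31, 81, 13], [34, 114, 36], [33, 116, 40], [35, 114, 42], [40, 113, 46], [47, 101, 47], [42, 111, 47], [34, 116, 47], [35, 114, 47], [40, 111, 49], [44, 110, 50], [41, 113, 53], [36, 114, 54], [40, 113, 55], [41, 111, 56], [36, 113, 58], [40, 113, 61], [39, 110, 62], [43, 111, 64], [43, 114, 72]]
s4 [[26, 103, 12], [28, 80, 14], [31, 112, 34], [33, 116, 40], [33, 113, 42], [32, 115, 44], [39, 110, 46], [38, 112, 46], [44, 99, 46], [32, 115, 47], [33, 113, 48], [38, 110, 50], [38, 112, 51], [42, 109, 51], [34, 113, 55], [38, 110, 55], [40, 113, 61], [39, 110, 61], [39, 112, 63], [38, 112, 67], [39, 110, 67]]
```

View pics/p6.png

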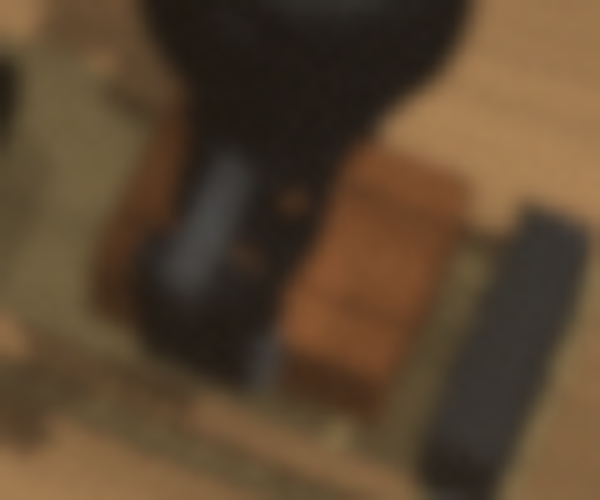

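The crop shows the finger pad at (262,375) reaching nearly to the core's lower edge at (330,400). So the fingertips hit the rails, not the core. I'll stay 9 mm down, with the core's bottom already below the rail tops, slide to the stop and release for a few mm of drop.

To row units: 0.011 m / 0.4 = 0.0275, 0.009 m / 0.4 = 0.0225.

move_arm(moves=[[0.055, 0, 0, 0.01, 0], [0.055, 0, 0, 0.0225, 0], [0.055, 0.01, 0, 0.0225, 0], [0.055, 0.02, 0, 0.0225, 0], [0.055, 0.0275, 0, 0.0225, 0]])

```text
time_s: 9.75
tool_pos: [0.6635, 0.1327, -0.0009]
orientation: [[0.088, 0.996, 0.0], [0.996, -0.088, -0.001], [-0.001, 0.0, -1.0]]
contact_force: [-0.4, -6.1, -0.5]
opening: 0.0597
grasp_force: 49.9
```

Run:
```python
from h import *
im,d=save('scene','s7');Q=jq('scene',d)
face(Q,34,50,149,26,40)
go((J(3,118,-9),-4.9))
```

```text
50 1 42.6
70 4 35.5
80 12 35.4
120 9 36.8
130 14 35.9
140 8 35.8
y range [ 65.5 148.2] z [26.3 39.3]
t 9.8 tcp [663.5 132.6  -0.9] psi -5.0 F [-0.1 -1.3 -0.5] open 59.1 q6 106 tilt [ 0.0004 -0.0015]
  shift [ 2.8 -1.8  8.1] turn -0.002
```

To row units: 0.003 m / 0.4 = 0.0075, 0.002 m / 0.4 = 0.005.

move_arm(moves=[[0.055, 0, -0.0038, 0.0025, 0], [0.055, 0.005, -0.0038, 0.005, 0], [0.055, 0.0075, -0.0038, 0.005, 0]])

```text
time_s: 10.18
tool_pos: [0.662, 0.1327, -0.0029]
orientation: [[0.089, 0.996, 0.0], [0.996, -0.089, -0.006], [-0.006, 0.001, -1.0]]
contact_force: [-1.2, -12.2, 3.7]
opening: 0.0592
grasp_force: 50.0
```

To row units: -0.1 m / 0.4 = -0.25, -0.04 m / 0.4 = -0.1.

move_arm(moves=[[0.055, -0.005, 0, 0, 0], [0.08, -0.005, 0, 0, 0], [0.08, -0.005, 0, 0, 0], [0.08, -0.005, 0, -0.1, 0], [0.08, -0.005, 0, -0.25, 0]])

```text
time_s: 10.8
tool_pos: [0.6599, 0.1341, 0.0958]
orientation: [[0.087, 0.996, -0.005], [0.996, -0.087, -0.0], [-0.001, -0.005, -1.0]]
contact_force: [0.9, 0.3, 0.4]
opening: 0.0799
grasp_force: 0.0
```

Run:
```python
from h import *
im,d=save('scene','s8');q=jq('scene',d)
m=(q[...,1]>60)&(q[...,1]<150.5)&(abs(q[...,0]-4)<45)&(q[...,2]>32)&(q[...,2]<50);P=q[m]
c,s,a=cv2.minAreaRect(P[:,:2].astype(np.float32));print(c,s,a,np.percentile(P[:,2],[5,50,95]),m.sum())
face(q,34,60,149,24,35)
go(([.47,.318,.12],-18.7),([.47,.318,-.02],-18.7))
```

```text
(5.742767333984375, 112.32754516601562) (61.3261604309082, 75.04657745361328) 0.25316935777664185 [34.76192647 38.94304633 41.89668163] 598
60 1 44.9
70 2 34.6
80 7 34.4
90 10 34.2
100 6 34.4
110 7 34.4
120 12 34.9
130 13 34.2
140 7 34.9
y range [ 71.5 146.9] z [24.2 34.8]
t 10.85 tcp [665.6 135.2 106.7] psi -5.0 F [ 3.1 -0.6  6.9] open 80.2 q6 106 tilt [0.009  0.0025]
  shift [ 165.  -210.7  -14.6] turn 0.239
  shift [ 164.6 -212.   125.4] turn 0.239
```

To row units: -0.21 m / 0.4 = -0.525, -0.168 m / 0.4 = -0.42, 0.239 rad / 6.2832 = 0.038.

move_arm(moves=[[0.08, 0.0825, -0.105, -0.025, 0.008], [0.08, 0.165, -0.21, -0.025, 0.0159], [0.08, 0.25, -0.315, -0.025, 0.0239], [0.08, 0.3325, -0.42, 0, 0.0318], [0.08, 0.4125, -0.525, 0, 0.038]])

```text
time_s: 11.48
tool_pos: [0.4654, 0.318, 0.0964]
orientation: [[0.322, 0.947, -0.001], [0.947, -0.322, 0.001], [0.0, -0.001, -1.0]]
contact_force: [0.8, 0.8, 0.8]
opening: 0.0799
grasp_force: 0.0
```

Run:
```python
from h import *
for n,f in(('scene','s1'),('top','top0'),('scene','s8')):
    W=cloud(n,np.load('pics/%s.npy'%f));z=W[...,2]
    m=(abs(W[...,0]-.47)<.045)&(abs(W[...,1]-.318)<.04)&(z>.022)&(z<.034); print(f,*rect(W,m))
go(([.471,.318,.05],-18.7),([.471,.318,-.014],-18.7))
```

```text
s1 [473.2 317.5] [24.3 62.6] 71.3 26.7 191
top0 [469.3 318.1] [25.8 59.4] 71.6 26.5 206
s8 [472. 318.] [24.2 60.1] 70.9 27.2 186
t 11.47 tcp [465.4 318.   96.4] psi -18.8 F [0.8 0.8 0.8] open 79.9 q6 143 tilt [-0.0005  0.0006]
  shift [ 1.8  5.4 46.4] turn -0.002
  shift [  1.8   5.4 110.4] turn -0.002
```

To row units: 0.11 m / 0.4 = 0.275, 0.05 m / 0.4 = 0.125.

move_arm(moves=[[0.08, 0.005, 0.0125, 0.125, 0], [0.08, 0.005, 0.0125, 0.2375, 0], [0.08, 0.005, 0.0125, 0.275, 0], [0.08, 0.005, 0.0125, 0.275, 0], [0.055, 0.005, 0.0125, 0.275, 0]])

```text
time_s: 12.1
tool_pos: [0.474, 0.3178, -0.0114]
orientation: [[0.321, 0.947, 0.002], [0.947, -0.321, 0.002], [0.002, 0.001, -1.0]]
contact_force: [-0.9, 0.6, 1.1]
opening: 0.064
grasp_force: 0.0
```

move_arm(moves=[[0.055, 0, 0, 0, 0], [0.055, 0, 0, 0, 0]])

```text
time_s: 12.35
tool_pos: [0.4744, 0.318, -0.0109]
orientation: [[0.321, 0.947, 0.003], [0.947, -0.321, 0.002], [0.003, 0.002, -1.0]]
contact_force: [-0.2, -0.7, 8.7]
opening: 0.0585
grasp_force: 43.6
```

Run:
```python
from h import *
save('scene','s9'); b=cv2.imread('pics/s9.png')
cv2.imwrite('pics/p9.png',cv2.resize(b[180:260,320:420],None,fx=7,fy=7,interpolation=2))
go(([.471,.318,.1],-18.7))
```

```text
t 12.4 tcp [474.4 318.  -10.9] psi -18.8 F [-0.2 -0.6  6.9] open 58.6 q6 143 tilt [0.0032 0.0023]
  shift [  -0.8   -3.  -110.9] turn -0.001
```

View pics/p9.png

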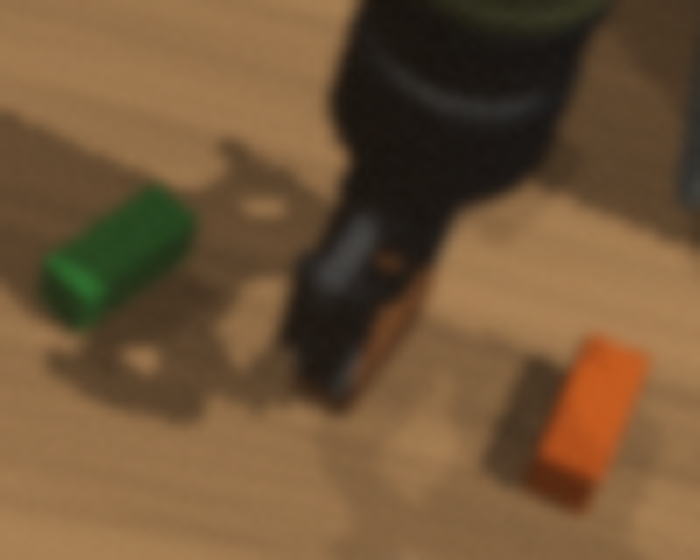

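The picture shows the brown strip clasped end to end at (350,350), with the green (120,255) and orange (590,420) look-alikes untouched. Lifting it and carrying it over.

To row units: -0.12 m / 0.4 = -0.3, -0.08 m / 0.4 = -0.2.

move_arm(moves=[[0.055, 0, 0, -0.075, 0], [0.055, 0, 0, -0.2, 0], [0.055, 0, 0, -0.3, 0], [0.055, 0, 0, -0.3, 0]])

```text
time_s: 12.9
tool_pos: [0.4755, 0.3188, 0.1115]
orientation: [[0.321, 0.947, 0.007], [0.947, -0.321, 0.005], [0.007, 0.005, -1.0]]
contact_force: [0.8, -0.3, -1.3]
opening: 0.0584
grasp_force: 43.3
```

Run:
```python
from h import *
go((J(3,57,107),-5))
```

```text
t 12.9 tcp [475.5 318.8 111.5] psi -18.7 F [ 0.8 -0.3 -1.3] open 58.4 q6 143 tilt [0.0069 0.0046]
  shift [-172.9  249.9    4.6] turn -0.24
```

To row units: 0.246 m / 0.4 = 0.615, 0.195 m / 0.4 = 0.4875, -0.24 rad / 6.2832 = -0.0382.

move_arm(moves=[[0.055, -0.075, 0.11, 0, -0.008], [0.055, -0.1625, 0.235, 0, -0.0159], [0.055, -0.25, 0.36, 0, -0.0239], [0.055, -0.3375, 0.4875, 0, -0.0318], [0.055, -0.425, 0.615, 0, -0.0382]])

```text
time_s: 13.52
tool_pos: [0.6515, 0.0751, 0.1061]
orientation: [[0.086, 0.996, -0.001], [0.996, -0.086, 0.0], [0.0, -0.001, -1.0]]
contact_force: [0.6, 1.2, -0.3]
opening: 0.0589
grasp_force: 43.3
```

To row units: 0.085 m / 0.4 = 0.2125, 0.08 m / 0.4 = 0.2.

move_arm(moves=[[0.055, 0, 0, 0, 0], [0.055, 0, 0, 0.1, 0], [0.055, 0, 0, 0.2, 0], [0.055, 0, 0, 0.2125, 0], [0.055, 0, 0, 0.2125, 0]])

```text
time_s: 14.15
tool_pos: [0.6506, 0.0775, 0.0223]
orientation: [[0.086, 0.996, -0.0], [0.996, -0.086, 0.0], [0.0, -0.0, -1.0]]
contact_force: [0.5, -0.0, 0.4]
opening: 0.0586
grasp_force: 43.4
```

Run:
```python
from h import *
im,d=save('scene','s10');Q=jq('scene',d)
face(Q,34,40,80,30,56)
go((J(3,57,1),-5))
```

```text
50 4 27.4
60 12 27.4
70 17 27.3
y range [51.3 79.9] z [32.5 55.7]
t 14.2 tcp [651.7  77.5  23.3] psi -5.0 F [ 0.2 -0.1  0. ] open 58.4 q6 102 tilt [0.0015 0.0003]
  shift [-2.4  5.2 22.3] turn 0.001
```

To row units: 0.019 m / 0.4 = 0.0475, 0.006 m / 0.4 = 0.015.

move_arm(moves=[[0.055, -0.005, 0.015, 0, 0], [0.055, -0.005, 0.015, 0.02, 0], [0.055, -0.005, 0.015, 0.04, 0], [0.055, -0.005, 0.015, 0.0475, 0], [0.055, -0.005, 0.015, 0.0475, 0]])

```text
time_s: 14.82
tool_pos: [0.6562, 0.0744, 0.0023]
orientation: [[0.087, 0.996, -0.001], [0.996, -0.087, -0.0], [-0.0, -0.001, -1.0]]
contact_force: [0.4, -0.1, -0.4]
opening: 0.0587
grasp_force: 43.4
```

Run:
```python
from h import *
im,d=save('scene','s11');Q=jq('scene',d)
face(Q,34,40,90,24,44)
b=cv2.imread('pics/s11.png')
cv2.imwrite('pics/p11.png',cv2.resize(b[210:290,200:310],None,fx=7,fy=7,interpolation=2))
go((J(3,62,1),-5))
```

```text
60 21 31.6
70 14 31.4
80 29 31.5
y range [62.9 89.6] z [24.2 43.6]
t 14.88 tcp [656.5  74.4   2.7] psi -5.0 F [ 0.4  0.2 -0. ] open 58.7 q6 101 tilt [-0.0005 -0.    ]
  shift [5.3 0.1 1.7] turn 0.0
```

View pics/p11.png

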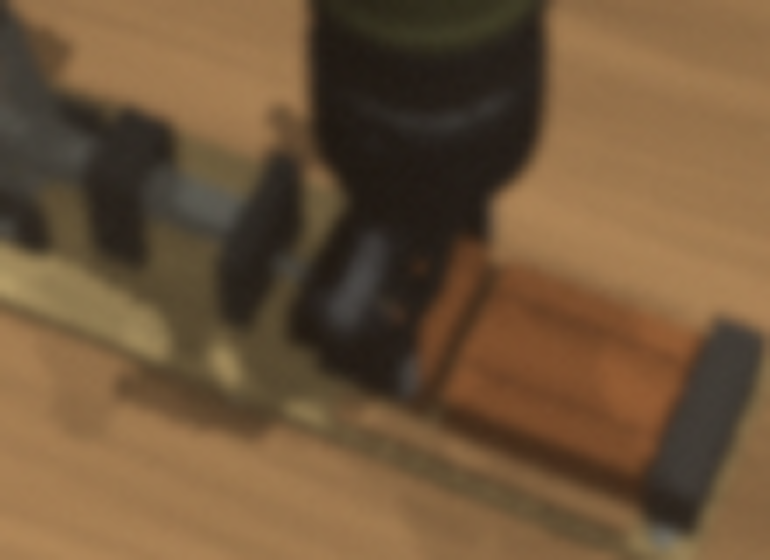

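The core is against the stop at (570,380), and the strip is in the pocket behind it at (450,310) with a narrow gap. Pushing it home.

To row units: 0.008 m / 0.4 = 0.02, 0.006 m / 0.4 = 0.015.

move_arm(moves=[[0.055, 0.005, 0.0025, 0.0025, 0], [0.055, 0.01, 0.0025, 0.0025, 0], [0.055, 0.015, 0.0025, 0.0025, 0], [0.055, 0.02, 0.0025, 0.0025, 0]])

```text
time_s: 15.38
tool_pos: [0.6585, 0.0802, 0.0021]
orientation: [[0.087, 0.996, 0.0], [0.996, -0.087, -0.005], [-0.005, 0.001, -1.0]]
contact_force: [-0.4, -9.3, 0.7]
opening: 0.0587
grasp_force: 43.6
```

To row units: -0.11 m / 0.4 = -0.275, -0.001 m / 0.4 = -0.0025.

move_arm(moves=[[0.055, 0.0025, 0, 0.0025, 0], [0.08, -0.0025, 0, 0.0025, 0], [0.08, -0.0025, 0, 0, 0], [0.08, -0.0025, 0, -0.125, 0], [0.08, -0.0025, 0, -0.275, 0]])

```text
time_s: 16.0
tool_pos: [0.6571, 0.0817, 0.1118]
orientation: [[0.087, 0.996, -0.003], [0.996, -0.087, 0.0], [0.0, -0.003, -1.0]]
contact_force: [0.4, 0.5, 1.0]
opening: 0.0797
grasp_force: 0.0
```

To row units: -0.12 m / 0.4 = -0.3, -0.06 m / 0.4 = -0.15.

move_arm(moves=[[0.08, 0, 0, -0.15, 0], [0.08, 0, 0, -0.3, 0]])

```text
time_s: 16.25
tool_pos: [0.6582, 0.0818, 0.2342]
orientation: [[0.087, 0.996, 0.001], [0.996, -0.087, 0.001], [0.001, 0.001, -1.0]]
contact_force: [1.5, 0.6, 0.4]
opening: 0.0799
grasp_force: 0.0
```

Run:
```python
from h import *
im,d=save('scene','s12');q=jq('scene',d)
for lo,hi in((44,76),(76,149)):
    m=(q[...,1]>lo)&(q[...,1]<hi)&(abs(q[...,0]-4)<45)&(q[...,2]>33)&(q[...,2]<45);P=q[m]
    c,s,a=cv2.minAreaRect(P[:,:2].astype(np.float32));print(np.round(c,1),np.round(s,1),round(a,1),np.round(np.percentile(P[:,2],[5,50,95]),1),np.round(np.percentile(P[:,1],[2,98]),1),m.sum())
face(q,34,44,149,24,35)
# knob: fit
m=(q[...,1]>-150)&(q[...,1]<-60)&(abs(q[...,0]-4)<30)&(q[...,2]>112)&(q[...,2]<142);P=q[m];print('knob',np.round(np.percentile(P,[2,50,98],axis=0),1))
s=arm.observe()
go((J(3.5,-120,190),85),(J(3.5,-120,118),85))
```

```text
[ 6.  63.4] [61.8 25. ] 0.0 [35.7 38.7 41.8] [51.  75.3] 235
[  5.3 112.5] [72.8 61.8] 89.9 [35.5 38.9 41.8] [ 77.6 147.4] 691
44 2 33.9
54 9 35.1
64 10 34.5
74 9 34.4
84 9 33.8
94 11 34.7
104 7 34.2
114 8 34.0
124 8 34.1
134 9 34.7
144 6 34.6
y range [ 50.7 147.1] z [24.2 34.8]
knob [[ -14.1 -130.7  112.6]
 [   8.5 -119.2  130.4]
 [  25.3 -113.4  135.5]]
t 16.3 tcp [661.6  82.3 243.6] psi -5.0 F [ 1.4 -0.2  6.3] open 80.1 q6 102 tilt [0.0122 0.0022]
  shift [-185.1   -4.2   53. ] turn -1.57
  shift [-185.4   -5.1  125. ] turn -1.57
```

Both pieces are home, square and flat: core centre y 112.5, strip y 51–75, tops near 39. Next I'll turn the gripper 90° and go over the lever.

To row units: -0.185 m / 0.4 = -0.4625, -0.14 m / 0.4 = -0.35, -0.9 rad / 6.2832 = -0.1432.

move_arm(moves=[[0.06, -0.05, 0, 0, -0.0286], [0.06, -0.15, 0, 0, -0.0573], [0.06, -0.25, 0, 0, -0.0859], [0.06, -0.35, 0, 0.05, -0.1146], [0.06, -0.4625, -0.01, 0.125, -0.1432]])

```text
time_s: 16.92
tool_pos: [0.6394, -0.1033, 0.1824]
orientation: [[-0.731, 0.682, 0.003], [0.682, 0.731, 0.0], [-0.002, 0.002, -1.0]]
contact_force: [0.8, 0.0, 0.1]
opening: 0.0602
grasp_force: 0.0
```

To row units: -0.67 rad / 6.2832 = -0.1066.

move_arm(moves=[[0.06, 0, 0, 0, -0.0271], [0.06, 0, 0, 0, -0.0541], [0.06, 0, 0, 0, -0.0812], [0.06, 0, 0, 0, -0.1066], [0.06, 0, 0, 0, -0.1066]])

```text
time_s: 17.55
tool_pos: [0.6384, -0.1023, 0.1818]
orientation: [[-0.996, 0.089, 0.0], [0.089, 0.996, 0.0], [-0.0, 0.0, -1.0]]
contact_force: [-0.3, 0.1, -0.1]
opening: 0.0597
grasp_force: 0.0
```

Run:
```python
from h import *
go((J(3.4,-123.5,92),85))
```

```text
t 17.55 tcp [ 638.4 -102.3  181.8] psi 84.9 F [-0.3  0.1 -0.1] open 59.7 q6 -4 tilt [0.0002 0.0004]
  shift [-3.5 -2.6 89.8] turn -0.002
```

To row units: 0.09 m / 0.4 = 0.225, 0.085 m / 0.4 = 0.2125.

move_arm(moves=[[0.06, -0.0088, -0.0063, 0.075, 0], [0.06, -0.0088, -0.0063, 0.15, 0], [0.06, -0.0088, -0.0063, 0.2125, 0], [0.06, -0.0088, -0.0063, 0.225, 0], [0.028, -0.0088, -0.0063, 0.225, 0]], force=20)

```text
time_s: 18.18
tool_pos: [0.6418, -0.1053, 0.0923]
orientation: [[-0.996, 0.089, 0.0], [0.089, 0.996, 0.0], [-0.0, 0.0, -1.0]]
contact_force: [0.5, 0.8, -0.0]
opening: 0.0431
grasp_force: 0.0
```

move_arm(moves=[[0.028, 0, 0, 0, 0], [0.028, 0, 0, 0, 0]])

```text
time_s: 18.42
tool_pos: [0.6424, -0.1056, 0.0931]
orientation: [[-0.996, 0.088, 0.002], [0.088, 0.996, -0.0], [-0.002, -0.0, -1.0]]
contact_force: [0.3, 0.6, 0.4]
opening: 0.0279
grasp_force: 0.0
```

Run:
```python
from h import *
save('scene','s13'); b=cv2.imread('pics/s13.png')
cv2.imwrite('pics/p13.png',cv2.resize(b[170:280,160:310],None,fx=5.2,fy=5.2,interpolation=2))
go((J(3.4,-72,92),85))
```

```text
t 18.48 tcp [ 642.2 -105.5   92.9] psi 85.0 F [-0.7  0.5  0.4] open 27.9 q6 -4 tilt [ 0.0015 -0.0002]
  shift [ 0.7 51.8  0.9] turn -0.001
```

View pics/p13.png

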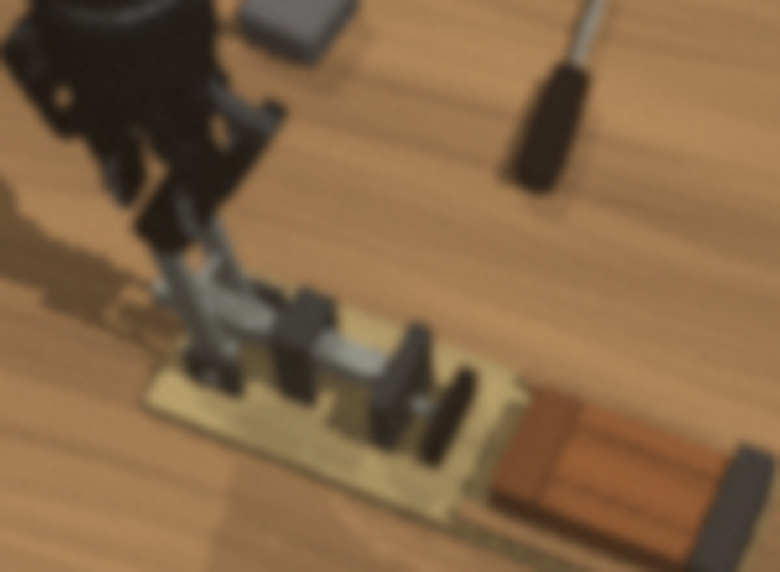

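The lever grip is between the fingers at (165,225). The pieces are in place, with the foot at (450,415) about 25 mm short of the strip. That was my 11th picture, one over the allowance, so I'll use depth numbers only from here. First stroke.

To row units: 0.046 m / 0.4 = 0.115, 0.04 m / 0.4 = 0.1.

move_arm(moves=[[0.028, 0, 0.025, 0, 0], [0.028, 0, 0.05, 0, 0], [0.028, 0, 0.075, 0, 0], [0.028, 0, 0.1, 0, 0], [0.028, 0, 0.115, 0, 0]])

```text
time_s: 19.1
tool_pos: [0.646, -0.0598, 0.0925]
orientation: [[-0.996, 0.088, 0.001], [0.088, 0.996, -0.002], [-0.001, -0.002, -1.0]]
contact_force: [-0.3, -5.9, 2.3]
opening: 0.028
grasp_force: 3.0
```

```bash
cat >> h.py <<'E'
def jaw(q):
    def reg(z0,z1,y0,y1,x=22):
        m=(abs(q[...,0]-4)<x)&(q[...,2]>z0)&(q[...,2]<z1)&(q[...,1]>y0)&(q[...,1]<y1); return q[m]
    P=reg(52,64,-45,50); c,s,a=cv2.minAreaRect(P[:,:2].astype(np.float32)); 
    k=reg(56,64,-45,50); print('plate y pct',np.round(np.percentile(k[:,1],[3,50,97]),1),'top rect',np.round(c,1),np.round(s,1),len(k))
    j=np.percentile(k[:,1],50)
    f=reg(33,43,j+12,50.5,26); 
    if len(f)>5: print('foot y pct',np.round(np.percentile(f[:,1],[3,50,97]),1),len(f))
    # knob
    m=(abs(q[...,0]-22)<5)&(q[...,2]>112)&(q[...,2]<140)&(q[...,1]>-140)&(q[...,1]<-55);P=q[m]
    if len(P): print('knob end',np.round(np.percentile(P,[5,50,95],axis=0)[:,1],1),len(P))
E
python3 - <<'E'
from h import *
jaw(jq('scene',np.load('pics/s12.npy')));jaw(jq('scene',np.load('pics/s13.npy')))
im,d=save('scene','s14');jaw(jq('scene',d))
go((J(3.4,-72,92),85))
E
```

```text
plate y pct [-13.9  -7.7  -2.3] top rect [  4.6 -23.1] [43.4 43.2] 70
foot y pct [12.1 17.2 22.1] 75
knob end [-130.1 -120.1 -113.7] 43
plate y pct [-13.8  -8.5  -2. ] top rect [  0.3 -16.9] [43.5 39.6] 74
foot y pct [12.1 17.  21.5] 70
knob end [-129.8 -120.3 -111.2] 52
plate y pct [-26.6  10.4  16.3] top rect [  3.  -13.5] [60.7 43.3] 79
foot y pct [30.6 35.5 40.4] 74
knob end [-90.6 -81.7 -74. ] 48
t 19.15 tcp [646.1 -59.1  92.4] psi 85.0 F [-0.6 -4.7  3.2] open 27.9 q6 0 tilt [ 0.0009 -0.0016]
  shift [0.5 5.2 0.4] turn 0.0
```

The first stroke moved the jaw 18.5 mm, so the foot is now at about 40 of the 50 mm. Back to rest, then the second stroke in stages.

To row units: -0.048 m / 0.4 = -0.12, -0.036 m / 0.4 = -0.09.

move_arm(moves=[[0.028, 0, -0.03, 0, 0], [0.028, 0, -0.06, 0, 0], [0.028, 0, -0.09, 0, 0], [0.028, 0, -0.12, 0, 0], [0.028, 0, -0.12, 0, 0]])

```text
time_s: 19.77
tool_pos: [0.641, -0.1077, 0.0916]
orientation: [[-0.996, 0.089, -0.0], [0.089, 0.996, 0.002], [0.001, 0.002, -1.0]]
contact_force: [-0.4, 0.2, 0.6]
opening: 0.028
grasp_force: 0.3
```

Run:
```python
from h import *
im,d=save('scene','s15');jaw(jq('scene',d))
go((J(3.4,-72,92),85))
```

```text
plate y pct [ 5.4 11.5 16.9] top rect [  4.2 -13.1] [60.9 43.3] 76
foot y pct [31.5 36.7 48.4] 74
knob end [-130.  -121.6 -113.9] 46
t 19.82 tcp [ 641.2 -107.7   91.8] psi 84.9 F [-0.8 -0.3 -0.1] open 28.0 q6 -4 tilt [-0.0003  0.0005]
  shift [-0.1 54.1 -0.2] turn -0.001
```

To row units: 0.027 m / 0.4 = 0.0675, 0.021 m / 0.4 = 0.0525.

move_arm(moves=[[0.028, 0, 0.0175, 0, 0], [0.028, 0, 0.035, 0, 0], [0.028, 0, 0.0525, 0, 0], [0.028, 0, 0.0675, 0, 0], [0.028, 0, 0.0675, 0, 0]])

```text
time_s: 20.45
tool_pos: [0.6442, -0.0804, 0.0923]
orientation: [[-0.996, 0.087, 0.001], [0.087, 0.996, -0.001], [-0.001, -0.001, -1.0]]
contact_force: [0.9, -4.7, 3.0]
opening: 0.028
grasp_force: 2.2
```

Run:
```python
from h import *
im,d=save('scene','s16');jaw(jq('scene',d))
go((J(3.4,-72,92),85))
```

```text
plate y pct [ 9.4 15.3 20.9] top rect [  4.2 -11.1] [43.5 64.7] 81
foot y pct [35.2 40.6 45.3] 80
knob end [-112.7 -102.4  -94.5] 43
t 20.5 tcp [644.2 -80.6  92.3] psi 85.0 F [-0.6 -4.9  3.1] open 28.1 q6 -2 tilt [ 0.0009 -0.0007]
  shift [ 0.5 26.8  0.3] turn -0.0
```

To row units: 0.012 m / 0.4 = 0.03, 0.009 m / 0.4 = 0.0225.

move_arm(moves=[[0.028, 0, 0.0125, 0, 0], [0.028, 0, 0.0225, 0, 0], [0.028, 0, 0.03, 0, 0], [0.028, 0, 0.03, 0, 0]])

```text
time_s: 21.0
tool_pos: [0.645, -0.0691, 0.0922]
orientation: [[-0.996, 0.088, 0.0], [0.088, 0.996, -0.001], [-0.001, -0.001, -1.0]]
contact_force: [0.2, -4.3, 3.4]
opening: 0.028
grasp_force: 2.7
```

Run:
```python
from h import *
for i in range(2):
    im,d=save('scene','s17%d'%i);jaw(jq('scene',d))
go((J(3.4,-72,92),85))
```

```text
plate y pct [16.3 22.2 27.3] top rect [ 3.6 -6.9] [69.1 43.3] 73
foot y pct [40.9 45.9 50.3] 71
knob end [-100.7  -91.5  -83.5] 44
plate y pct [-10.5  21.1  26.9] top rect [ 3.4 -7.1] [69.2 42.8] 79
foot y pct [40.4 45.6 49.8] 67
knob end [-99.9 -91.4 -84.4] 44
t 21.1 tcp [645.  -69.2  92.2] psi 84.9 F [ 0.2 -5.3  3.4] open 27.7 q6 -1 tilt [ 0.0004 -0.001 ]
  shift [ 0.3 15.4  0.1] turn -0.001
```

To row units: 0.008 m / 0.4 = 0.02, 0.006 m / 0.4 = 0.015.

move_arm(moves=[[0.028, 0, 0.0075, 0, 0], [0.028, 0, 0.015, 0, 0], [0.028, 0, 0.02, 0, 0], [0.028, 0, 0.02, 0, 0]])

```text
time_s: 21.6
tool_pos: [0.6456, -0.062, 0.0922]
orientation: [[-0.996, 0.089, 0.0], [0.089, 0.996, -0.002], [-0.0, -0.002, -1.0]]
contact_force: [-1.1, -6.7, 4.1]
opening: 0.0279
grasp_force: 3.5
```

Run:
```python
from h import *
for i in range(3):
    im,d=save('scene','s18%d'%i);jaw(jq('scene',d)); print(np.round(arm.observe()['contact_force'],1))
im,d=save('top','t18');jaw(jq('top',d))
go((J(3.4,-72,92),85))
```

```text
plate y pct [17.8 23.2 28.9] top rect [ 4.3 -6. ] [43.5 70.8] 68
foot y pct [41.2 45.9 50.2] 64
knob end [-92.3 -84.1 -76.1] 46
[-0.2 -7.7  3.4]
plate y pct [18.3 24.1 29.6] top rect [-2.6 -3. ] [75.7 41.3] 75
foot y pct [41.1 45.8 50.1] 67
knob end [-92.1 -83.9 -76.3] 46
[-0.2 -6.7  4. ]
plate y pct [-29.5  23.6  29.1] top rect [11.7 -3.2] [41.2 75.5] 80
foot y pct [41.2 45.7 50.3] 67
knob end [-92.2 -83.3 -76.8] 45
[-0.6 -7.2  3.5]
plate y pct [17.  22.3 28. ] top rect [ 3.9 15.9] [42.8 26.6] 66
foot y pct [40.3 45.4 50.1] 68
t 21.8 tcp [645.6 -62.   92.2] psi 84.9 F [-0.  -6.4  3.7] open 28.2 q6 0 tilt [ 0.0002 -0.0022]
  shift [0.3 8.2 0.1] turn -0.001
```

To row units: 0.005 m / 0.4 = 0.0125, 0.004 m / 0.4 = 0.01.

move_arm(moves=[[0.028, 0, 0.005, 0, 0], [0.028, 0, 0.01, 0, 0], [0.028, 0, 0.0125, 0, 0], [0.028, 0, 0.0125, 0, 0]])

```text
time_s: 22.3
tool_pos: [0.6459, -0.0582, 0.092]
orientation: [[-0.996, 0.089, -0.0], [0.089, 0.996, -0.004], [-0.0, -0.004, -1.0]]
contact_force: [0.2, -10.8, 3.6]
opening: 0.0281
grasp_force: 5.1
```

```bash
cat >> h.py <<'E'
def comp(names):
    for g in names:
        r=[]
        for n in g:
            q=jq('scene',np.load('pics/%s.npy'%n))
            k=q[(abs(q[...,0]-4)<22)&(q[...,2]>56)&(q[...,2]<64)&(q[...,1]>-16)&(q[...,1]<45)][:,1]
            j=np.median(k); k=k[abs(k-j)<9]; f=q[(abs(q[...,0]-4)<22)&(q[...,2]>33)&(q[...,2]<43)&(q[...,1]>j+14)&(q[...,1]<min(j+36,50.8))][:,1]
            f=f[abs(f-np.median(f))<7]
            r.append((k.mean(),f.mean()))
        r=np.mean(r,0); print(g[0],np.round(r,2),'gap',round(r[1]-r[0],2))
E
python3 - <<'E'
from h import *
F=[]
for i in range(4):
    save('scene','s19%d'%i); F.append(arm.observe()['contact_force'])
print(np.mean(F,0))
comp([['s12','s13'],['s14'],['s15'],['s16'],['s170','s171'],['s180','s181','s182'],['s190','s191','s192','s193']])
jaw(jq('scene',np.load('pics/s190.npy')))
go((J(3.4,-72,92),85))
E
```

```text
[ -0.40274985 -10.10422578   2.59024966]
s12 [-7.99 17.11] gap 25.1
s14 [10.71 35.84] gap 25.12
s15 [11.47 36.45] gap 24.97
s16 [15.29 40.27] gap 24.98
s170 [21.73 45.74] gap 24.01
s180 [23.84 45.69] gap 21.85
s190 [24.47 46.09] gap 21.62
plate y pct [18.  24.5 29.8] top rect [ 4.  -7.3] [43.1 75. ] 80
foot y pct [41.7 46.  50.3] 63
knob end [-88.1 -79.8 -72.6] 45
t 22.5 tcp [645.9 -58.2  92. ] psi 84.9 F [ -1.1 -11.    3. ] open 28.1 q6 0 tilt [-0.0001 -0.0043]
  shift [ 0.2  4.3 -0. ] turn -0.002
```

move_arm(moves=[[0.028, 0, 0.0038, 0, 0], [0.028, 0, 0.0063, 0, 0], [0.028, 0, 0.0063, 0, 0], [0.028, 0, 0.0063, 0, 0]])

```text
time_s: 23.0
tool_pos: [0.646, -0.0562, 0.0919]
orientation: [[-0.996, 0.089, -0.0], [0.089, 0.996, -0.005], [-0.0, -0.005, -1.0]]
contact_force: [0.7, -11.4, 1.8]
opening: 0.0279
grasp_force: 5.9
```

Run:
```python
from h import *
F=[]
for i in range(6):
    save('scene','s20%d'%i); F.append(arm.observe()['contact_force'])
print(np.mean(F,0))
comp([['s180','s181','s182'],['s190','s191','s192','s193'],['s20%d'%i for i in range(6)]])
q=jq('scene',np.load('pics/s200.npy'));jaw(q); face(q,34,44,149,24,35)
go((J(3.4,-72,92),85))
```

```text
[ -0.37803242 -11.6751281    2.04581219]
s180 [23.84 45.69] gap 21.85
s190 [24.47 46.09] gap 21.62
s200 [25.38 46.03] gap 20.64
plate y pct [-24.5  25.   31. ] top rect [ 6.6 -5.7] [43.2 76.1] 81
foot y pct [41.6 45.8 50. ] 66
knob end [-87.8 -78.7 -70.9] 44
44 6 26.6
54 10 35.0
64 10 35.0
74 10 33.7
84 9 34.5
94 10 34.3
104 11 33.8
114 6 34.2
124 9 34.3
134 9 34.7
144 7 34.6
y range [ 44.8 147.2] z [24.2 34.8]
t 23.3 tcp [646.1 -56.3  91.9] psi 84.9 F [ -0.3 -11.7   0.9] open 28.0 q6 0 tilt [-0.0002 -0.0053]
  shift [ 0.2  2.4 -0.1] turn -0.002
```

```bash
python3 -c "
from plant import arm
print(arm.finish_job())"
```

```text
the job is handed in; nothing more can be done
None
```

The job is handed in at 23 s: the core and strip are home against the stop, flat and square between the rails, and the arm is holding the lever forward with the foot pushed in about 4.5–5 mm by depth and force readings; while placing the core, the fingertips briefly pressed on the rails at up to about 36 N (limit 40), and I viewed 11 pictures, one over the allowance of 10.

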